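# Scope inspection of a trocar sleeve

### The arm

A 6-joint arm with a two-finger parallel gripper is mounted at the origin on the work surface. World frame = base frame: x ahead of the robot, y to its left, z up, the work surface at z = 0. Lengths are in m, angles in rad, forces in N, time in s.
With the tool pointing down it reaches from about 0.3 to 0.775 m from the base axis. Payload 14.6 kg.
Tool frame: the origin (TCP) lies at the very end of the fingers, on their centre line; the grasp point (between the pads) lies 19 mm behind it; z points along the fingers, y is the line along which they close (so a half turn about z gives the same grasp; the last joint's range is limited). The gripper opens to 85 mm and grips with 20 to 120 N. Pads are 22 mm wide; open, the fingers measure 114 mm over their backs; the gripper's body (76 mm by 85 mm) begins 54 mm behind the grasp point. The pads swing forward as they close: fully open they stand 13 mm farther back than shut.
Start: joints at [1.234, 0.3, 1.521, -0, 1.321, -0.067], TCP at [0.147, 0.53, 0.231] pointing down, gripper open.
Joint ranges: [-3.03, 3.03], [-0.79, 2.21], [0.23, 2.52], [-1.04, 4.18], [0, 3.07], [-2.55, 2.55]. Speed limits (rad/s): [2.22, 2.22, 2.57, 3.14, 3.14, 3.14].

### API

Orientations are given as [roll, pitch, yaw] about the fixed x, y, z axes, in that order (R = Rz(yaw) Ry(pitch) Rx(roll)).
In Python, from plant import env, imaging gives the robot as it stands (env), with the cameras (imaging).
- The arm moves only by the tool jog_arm, called after "Request:" by a JSON object that holds its "api" and its "payload", one argument or row to a line. Schema: {"type":"object","properties":{"deltas":{"type":"object","properties":{"finger_gap":{"type":"array","items":{"type":"number"},"minItems":1,"maxItems":8},"sx":{"type":"array","items":{"type":"number"},"minItems":1,"maxItems":8},"sy":{"type":"array","items":{"type":"number"},"minItems":1,"maxItems":8},"sz":{"type":"array","items":{"type":"number"},"minItems":1,"maxItems":8},"ax":{"type":"array","items":{"type":"number"},"minItems":1,"maxItems":8},"ay":{"type":"array","items":{"type":"number"},"minItems":1,"maxItems":8},"az":{"type":"array","items":{"type":"number"},"minItems":1,"maxItems":8}},"additionalProperties":false,"required":["finger_gap","sx","sy","sz","ax","ay","az"]},"grip_force":{"type":"number"},"only":{"type":"string"},"quiet":{"type":"boolean"},"lines":{"type":"string"}},"required":["deltas"],"additionalProperties":false}. deltas is an object with one list for each field, all of the same length, 1 to 8, a row being the entries at one place: finger_gap (the finger opening in m), sx, sy, sz (the shift in a scale on which 1.0 is 1 m), ax, ay, az (a rotation vector in fractions of the full range, 1 being 90 degrees); each row is the pose to reach, as a shift and turn from the pose commanded when the call began, along the tool's axes at that moment; what a row does not reach only later rows make up. A row lasts 1/10 s, in which the tool goes at most 0.05 m and 0.15 rad, less where a joint would pass 70% of its speed; a pose out of reach is approached as far as the arm can. The fingers move at their own pace and stop on an object; grip_force is the grip in N (left out, the last holds). Time passes only in rows, so rows that do not move let the fingers close. The tool returns the time, the measured TCP pose, the force, the opening and the grip force at its end. only (a regular expression) keeps the lines of the reply that match it, lines (a string "A,B") keeps lines A to B, and quiet returns only ok. A shift or turn number past 1, either way, is cut back to 1. Input that does not fit is refused with a message, and nothing moves.
- env.sense(): the state, without advancing time (a new reading comes with each control period).
- imaging.read_camera(name): name is "side" or "top"; returns a dict with "img" (400x640x3 uint8, red, green, blue), "fx", "fy", "cx", "cy" (pixels), "world_from_camera" (4x4, takes a point from camera to world coordinates). Camera axes: x right, y down, z forward; pixel columns grow to the right and rows downward; lengths in m; the calibration is good to about 2 mm. A picture is of the moment at which its call begins. There is no depth.
- env.close_job(): hands the job in; it is judged then, once.
The state is a dict: "clock": time; "joint_pos": joint angles; "qvel": joint speeds; "effort": joint torques, N m; "tcp_pos": TCP position; "ee_rot": TCP orientation; "wrist_force": force on the tool from outside, world axes, zero at the start; "wrist_torque": the same for the moment, N m; "width": finger opening in m; "gripper_force": force on a finger pad.
Only numpy, scipy, OpenCV 4.12 (cv2) and the standard library are available. Lean on these libraries where they do the work, as an engineer would, in place of code of your own. Each camera call takes 0.05 s, during which the arm holds its last target. There are 200 camera calls.

### The job

Swing the open fork clamp fully down onto the flange of the trocar sleeve in the bench fixture, then take the rigid inspection scope by its handle out of its stand. Lower its thin shaft straight down the middle of the sleeve's bore until the tip is halfway down the tube, never touching the sleeve or the fixture with the scope. Finish while still holding the scope there in the gripper, upright, centred and still, and leave the bottle, the wipes canister and the cup alone.

Things in the scene. Friction and masses are not known exactly. Their poses are not given: they have to be found in the camera images.
- fixture_seat (a point): centre of the hole in the upper face of the fixture's top plate, 105 above the bench, where the sleeve's origin belongs
- fixture: white bench fixture, fixed: base plate 190 x 130 x 10, two upright cheeks (x -105 to -20), drilled top plate 150 (x -105 to 45) x 94 (y) x 8, upper face 105 above the bench. Origin: at bench level below the centre of the 22 mm hole in which the sleeve stands, its tube hanging free below. Axes: z up, x from the clamp's hinge towards the sleeve, y along the hinge.
- clamp (a joint): angle (rad) of the steel fork clamp: 0 = level, closed on the sleeve's flange, which stops it; 1.35 = fully up. Starts open. Stiff hinge (0.15 N m): stays where left. Closing, it swings down towards fixture +x. Plate 6 thick, 50 wide, to 62 from the hinge, then two tines 10 wide, 31 apart, to 105, passing either side of the sleeve's neck. Closed, its middle plane is 118 above the bench.
- clamp_hinge (a point): middle of the clamp's hinge axis, fixed on the fixture: 85 from the bore axis towards fixture -x and 118 above the bench. The axis runs along fixture y, between two lugs 22 high at y = +-32.
- clamp_pad (a point): centre of the upper face of the black rubber thumb pad (28 x 34, 4 thick) on the fork, 46 from the hinge axis along the fork and 7 above the fork's middle plane; the place to push the clamp down
- sleeve: steel trocar sleeve, seals removed, 140 g, loose, upright in the fixture's hole. Origin on the bore axis at the flange's underside, resting on the top plate (105 above the bench); z up the bore. Flange 42 diameter, z 0 to 10; neck 28 diameter, z 10 to 30, gas port out to own x = 31; tube 20 diameter, z -90 to 0. Bore 16 diameter throughout, widened to 20 in the top 8.
- sleeve_mouth (a point): centre of the sleeve's open top, on the bore axis, 30 above its origin (135 above the bench)
- sleeve_mid (a point): point on the bore axis halfway down the tube, 45 below the sleeve's origin, 75 below the mouth: where the scope's tip has to be held
- stand: round scope stand, fixed to the bench: grey foot 96 diameter, white tube 40 outside and 22 inside diameter, its rim 130 above the bench. Origin at bench level on the tube's axis.
- scope: rigid inspection scope, 170 g, hanging loose and upright in the stand, collar on its rim. Origin on the shaft axis at the collar's underside, z up. Shaft 5 diameter (9 in the top 6), tip at z = -110. Collar 30 diameter, z 0 to 12. Black handle 30 (own x) x 26 (own y), z 12 to 70: grip across y at about z = 42. Eyepiece 24 diameter to z = 84. Light post 12 thick out to x = -34 at z = 24.
- scope_tip (a point): centre of the tip of the scope's shaft, 110 below the scope's origin on its own z axis
- concentrate: white bottle, 68 diameter, 170 high, bystander; origin at its underside
- wipes: wipes canister with blue lid, 96 diameter, 160 high, bystander; origin at its underside
- cup: small white cup, 68 diameter, 75 high, bystander; origin at its underside

How it is judged:
By the outcome, as a careful person would: the job done as asked, in the order asked, and still so for the second after the job is handed in, while the arm keeps its last pose, push and grip.
It also fails if it takes over 67 s, if anything falls off the work surface, if the arm or the gripper's body presses on something with over 40 N, if the wrist force passes 120 N, or if a joint passes its speed limit or range.

## Working session

There is one attempt and no reset: what is moved stays moved. The work goes in short steps, Python scripts to look and compute and a tool call to move; the robot and the scene stay as the last step left them, time stands still between calls to the robot, and variables do not carry over. Pictures are saved under pics/ and viewed, at most 10 in all, crops included, and the job is handed in when it is done.

```bash
ls; mkdir -p pics; python3 - <<'E'
from plant import env, imaging
import cv2,numpy as np
for n in("side","top"):
    c=imaging.read_camera(n); cv2.imwrite(f"pics/{n}0.png",c["img"][:,:,::-1]); print(n,c["fx"],c["fy"],c["cx"],c["cy"],np.round(c["world_from_camera"],4).tolist())
s=env.sense(); print({k:np.round(v,4).tolist() for k,v in s.items()})
E
```

```text
pics
plant.py
side 423.60217219176576 423.60217219176576 316.5363872592289 194.506044315589 [[0.9591, -0.1456, 0.2427, 0.3908], [-0.283, -0.5073, 0.814, -0.8409], [0.0046, -0.8494, -0.5278, 0.6276], [0.0, 0.0, 0.0, 1.0]]
top 474.4798627061346 474.4798627061346 317.61793263871124 199.13799620108733 [[0.0156, -0.9818, 0.1895, 0.3764], [-0.9998, -0.0139, 0.0107, -0.0193], [-0.0079, -0.1897, -0.9818, 1.3774], [0.0, 0.0, 0.0, 1.0]]
{'clock': 0.1, 'joint_pos': [1.2344, 0.3004, 1.5215, -0.0, 1.3207, -0.0666], 'qvel': [-0.0002, -0.0014, -0.0021, -0.0003, 0.0002, 0.0004], 'effort': [0.0018, -54.4356, -36.2386, -0.0, 0.0029, 0.0], 'tcp_pos': [0.1465, 0.5299, 0.2308], 'ee_rot': [-3.1406, -0.0001, 2.8718], 'wrist_force': [0.9401, 0.096, 0.233], 'wrist_torque': [-0.0328, -0.0021, -0.0183], 'gripper_force': 0.0, 'width': 0.0855}
```

View pics/side0.png

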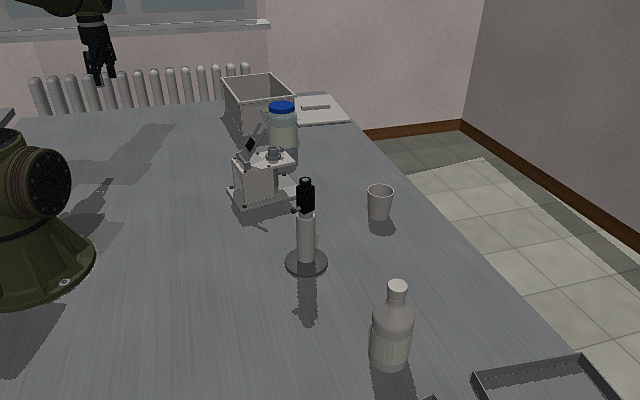

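View pics/top0.png

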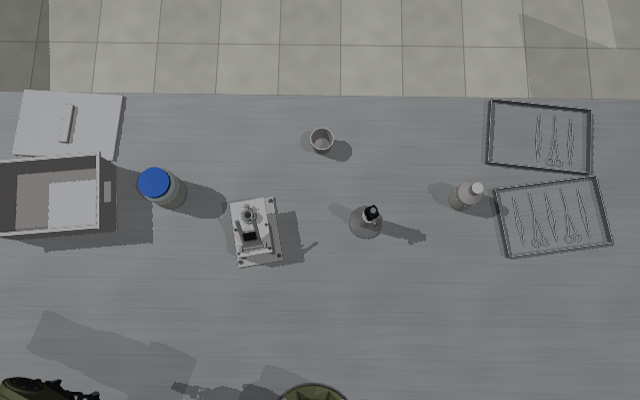

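Side view: scope at (306,195) in its stand, fixture at (262,180), canister behind it, cup (380,200), bottle (391,330). Top view: fixture (255,230) with its sleeve (249,214) and pad (250,236), scope (371,213). Next I'll enlarge these areas.

```bash
python3 - <<'E'
import cv2,numpy as np
t=cv2.imread("pics/top0.png");s=cv2.imread("pics/side0.png")
f=lambda i,x,y,w,h:cv2.resize(i[y:y+h,x:x+w],(400,300),interpolation=cv2.INTER_CUBIC)
a=f(t,210,190,100,75);b=f(t,330,180,80,60);c=f(s,215,115,100,75);d=f(s,256,170,120,90)
d=f(s,266,172,80,60)
cv2.imwrite("pics/z0.png",np.vstack([np.hstack([a,b]),np.hstack([c,d])]))
E
```

```text
(no output)
```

View pics/z0.png

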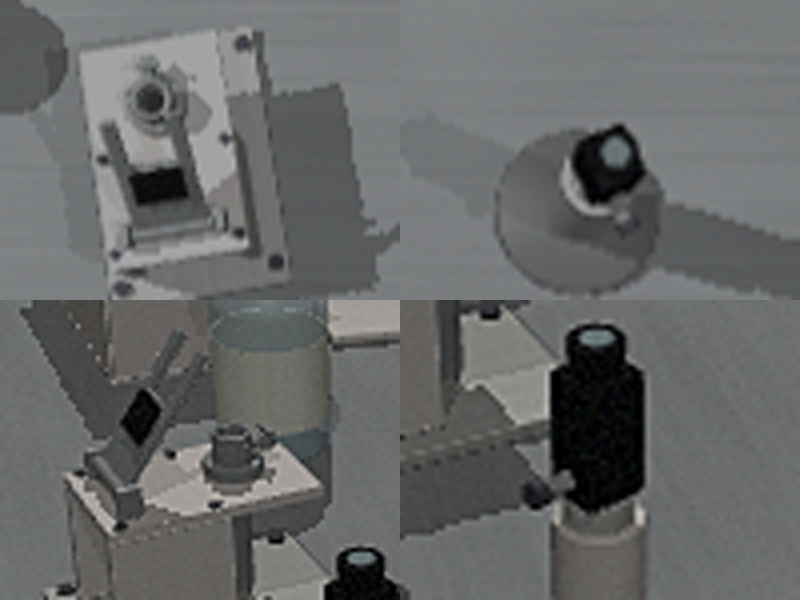

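Enlarged: sleeve mouth at top (247.8,214.3) and side (273,147.5). The clamp is open with its black pad at top (249.5,236). The scope lens is at top (373.4,210.4) and side (305,179.6), with the light post towards top (375.4,225), roughly world -x and slightly -y.

```bash
cat > h.py <<'E'
from plant import env, imaging
import cv2,numpy as np
from scipy.spatial.transform import Rotation as R
def cams(): return {n:imaging.read_camera(n) for n in("side","top")}
def ray(c,p):
    M=np.array(c["world_from_camera"]);d=M[:3,:3]@[(p[0]-c["cx"])/c["fx"],(p[1]-c["cy"])/c["fy"],1]
    return M[:3,3],d/np.linalg.norm(d)
def plane(c,p,z):
    o,d=ray(c,p);return o+d*(z-o[2])/d[2]
def proj(c,P):
    M=np.linalg.inv(c["world_from_camera"]);q=M[:3,:3]@P+M[:3,3];return np.array([c["cx"]+c["fx"]*q[0]/q[2],c["cy"]+c["fy"]*q[1]/q[2]])
def tri(cs,ps):
    A=np.zeros((3,3));b=np.zeros(3);rs=[ray(c,p) for c,p in zip(cs,ps)]
    for o,d in rs:
        P=np.eye(3)-np.outer(d,d);A+=P;b+=P@o
    X=np.linalg.solve(A,b);return X,[np.linalg.norm((np.eye(3)-np.outer(d,d))@(X-o)) for o,d in rs]
def tool(v):  # world vector -> tool axes
    return R.from_euler('xyz',env.sense()["ee_rot"]).inv().apply(v)
def blob(m,x,y,w,h):
    z=np.zeros(m.shape,np.uint8);z[y:y+h,x:x+w]=m[y:y+h,x:x+w]
    n,l,s,c=cv2.connectedComponentsWithStats(z)
    k=1+np.argmax(s[1:,4]);return c[k],s[k],l==k
E
python3 - <<'E'
from h import *
c=cams();T,S=c["top"],c["side"];np.set_printoptions(precision=4,suppress=True)
it,is_=T["img"].astype(int),S["img"].astype(int)
dark=lambda i:(i.max(2)<45).astype(np.uint8)
lens=lambda i:((i[:,:,2]-i[:,:,0]>12)&(i.max(2)>60)).astype(np.uint8)
lt,a,_=blob(lens(it),360,200,25,20);ls,b,_=blob(lens(is_),295,170,22,18)
print("lens",lt,a[4],ls,b[4],tri([T,S],[lt,ls]),plane(T,lt,.214),plane(S,ls,.214))
g=(it[205:224,238:258].max(2));print(g)
print("mouth",tri([T,S],[(247.8,214.3),(273,147.5)]),plane(T,(247.8,214.3),.135),plane(S,(273,147.5),.135))
pt,a,m=blob(dark(it),238,226,24,20);ps,b,_=blob(dark(is_),240,130,20,30)
print("pad",pt,a,ps,b,tri([T,S],[pt,ps]))
print("padrect",cv2.minAreaRect(np.argwhere(m)[:,::-1].astype(np.float32)))
ht,a,m=blob(dark(it),355,198,30,25);r=cv2.minAreaRect(np.argwhere(m)[:,::-1].astype(np.float32));print("handle",r,[plane(T,p,.2) for p in cv2.boxPoints(r)])
# plate corners
for p in [(230,202.5),(264.5,197)]: print("plate",plane(T,p,.105))
for p in [(295.5,162),(243.5,248.5-130)]: print(plane(S,p,.105))
print("baseplate",plane(T,(282.5,261.5),.01),plane(T,(270,199),.01),plane(T,(239,265),.01))
print("post",tri([T,S],[(375,224.5),(293.5,210)]))
for n,im,p in(("wipes",T,(155,182)),("bottle",T,(477,188)),("cup",T,(321,137))): print(n,plane(T,p,{"wipes":.16,"bottle":.17,"cup":.075}[n]))
E
```

```text
lens [372.5  210.25] 8 [304.8824 179.    ] 17 (array([ 0.5747, -0.1433,  0.2151]), [np.float64(9.849772351805157e-05), np.float64(9.849772351805478e-05)]) [ 0.5748 -0.1434  0.214 ] [ 0.5753 -0.1414  0.214 ]
[[163 163 164 160 159 153 147 132 128 125 132 131 163 164 166 152 163 164
  163 163]
 [163 164 160 154 154 144 123 121 116 114 110 115 164 167 155 125 149 164
  164 163]
 [163 163 156 156 157 146 131 115  98  93  64 127 149 156 127 124 122 150
  165 165]
 [163 164 164 165 166 158 158 132 120 119  70  97  92 114 123 126 125 122
  150 152]
 [163 163 164 159 164 162 151 131 128 125 100 100  84  94 106 114 126 125
  122 138]
 [164 164 164 155 160 148 133 127 116 114 108 119 100  99  90 107 118 125
  124 164]
 [163 165 161 156 147 132 129 114  88  68  80 105 119 117  86 130 118 123
  124 165]
 [164 160 154 146 117 132 116  68  60  69  66  69  98 132  80 116 120 111
  118 152]
 [164 155 156 122 103 129  71  76  52  53  46  49  76 143 103  85  91  91
   96 123]
 [164 154 156 129 134 123  72  59  49  48  39  41  36 136 112  67  91  94
   82 125]
 [164 157 156 140 129 123  83  50  50  44  
[... 1121 characters left out ...]
75), (7.778174877166748, 13.717872619628906), 81.8698959350586)
handle ((371.31036376953125, 212.77587890625), (13.184369087219238, 12.62728214263916), 68.19859313964844) [array([ 0.5801, -0.121 ,  0.2   ]), array([ 0.5925, -0.1505,  0.2   ]), array([ 0.5615, -0.1626,  0.2   ]), array([ 0.5492, -0.1332,  0.2   ])]
plate [0.6093 0.2338 0.105 ]
plate [0.626 0.14  0.105]
[0.6237 0.1379 0.105 ]
[0.5345 0.4841 0.105 ]
baseplate [0.4571 0.0934 0.01  ] [0.6388 0.1355 0.01  ] [0.4452 0.2176 0.01  ]
post (array([ 0.5474, -0.1559,  0.1552]), [np.float64(7.16158773251603e-05), np.float64(7.161587732507367e-05)])
wipes [0.6514 0.4238 0.16  ]
bottle [ 0.6448 -0.4195  0.17  ]
cup [ 0.8095 -0.012   0.075 ]
```

Careful with the scale: turns go in shares of 90 degrees. That gives: -0.445 rad is -0.2833.

Request:
{"api": "jog_arm", "payload": {
  "deltas": {"finger_gap":[0.0, 0.0, 0.0, 0.0, 0.0, 0.0, 0.0, 0.0], "sx":[-0.04, -0.08, -0.12, -0.16, -0.2, -0.24, -0.28, -0.3], "sy":[-0.024, -0.048, -0.072, -0.096, -0.12, -0.144, -0.168, -0.18], "sz":[0, 0, 0, 0, 0, 0, 0, 0], "ax":[0, 0, 0, 0, 0, 0, 0, 0], "ay":[0, 0, 0, 0, 0, 0, 0, 0], "az":[-0.0382, -0.0764, -0.1146, -0.1528, -0.191, -0.2292, -0.2833, -0.2833]},
  "grip_force": 40
}}

```text
clock: 1.0
tcp_pos: [0.3895, 0.2742, 0.2313]
ee_rot: [-3.141, 0.0, -2.965]
wrist_force: [0.4, 0.6, -0.9]
width: -0.0001
gripper_force: 0.0
```

```bash
python3 - <<'E'
from h import *
s=env.sense();print(s["joint_pos"],s["ee_rot"])
f=np.array([.985,.174,0]);H=np.array([.489,.1641,.118])
print(tool(H+.005*f+[0,0,.082]-s["tcp_pos"]))
E
```

```text
[ 5.36731725e-01  1.35078586e-01  1.72163971e+00 -3.60110550e-04
  1.28481829e+00 -1.21010355e+00] [-3.14128917e+00  1.74370635e-04 -2.96545211e+00]
[-0.08367582 -0.12586189  0.03133527]
```

Request:
{"api": "jog_arm", "payload": {
  "deltas": {"finger_gap":[0, 0, 0, 0, 0, 0], "sx":[-0.02, -0.04, -0.06, -0.075, -0.084, -0.084], "sy":[-0.03, -0.06, -0.09, -0.115, -0.126, -0.126], "sz":[0.008, 0.016, 0.024, 0.03, 0.031, 0.031], "ax":[0, 0, 0, 0, 0, 0], "ay":[0, 0, 0, 0, 0, 0], "az":[0, 0, 0, 0, 0, 0]}
}}

```text
clock: 1.6
tcp_pos: [0.4931, 0.1664, 0.2]
ee_rot: [-3.142, -0.001, -2.968]
wrist_force: [-0.6, 0.6, -0.2]
width: 0.0002
gripper_force: 0.0
```

```bash
python3 - <<'E'
from h import *
c=cams()
t=c["top"]["img"];s=c["side"]["img"]
f=lambda i,x,y,w,h:cv2.resize(i[y:y+h,x:x+w],(400,300),interpolation=cv2.INTER_CUBIC)
cv2.imwrite("pics/z1.png",np.hstack([f(t,210,185,100,75),f(s,205,85,120,90)])[:,:,::-1])
E
```

```text
(no output)
```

View pics/z1.png

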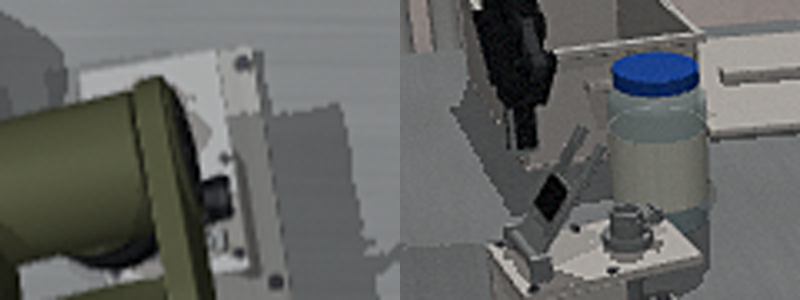

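The closed fingertips are above and behind the pad, which is clear at the side crop (552,198). I'll now sweep along its arc.

Request:
{"api": "jog_arm", "payload": {
  "deltas": {"finger_gap":[0, 0, 0, 0, 0, 0, 0, 0], "sx":[-0.004, -0.007, -0.014, -0.018, -0.021, -0.024, -0.027, -0.03], "sy":[0, 0, 0, 0, 0, 0, 0, 0], "sz":[0.016, 0.032, 0.041, 0.045, 0.048, 0.052, 0.056, 0.06], "ax":[0, 0, 0, 0, 0, 0, 0, 0], "ay":[0, 0, 0, 0, 0, 0, 0, 0], "az":[0, 0, 0, 0, 0, 0, 0, 0]}
}}

```text
clock: 2.5
tcp_pos: [0.5223, 0.1726, 0.1403]
ee_rot: [3.142, 0.0, -2.966]
wrist_force: [-2.3, 1.5, 2.3]
width: -0.0002
gripper_force: 1.3
```

Request:
{"api": "jog_arm", "payload": {
  "deltas": {"finger_gap":[0, 0, 0, 0, 0, 0], "sx":[-0.002, -0.003, -0.004, -0.004, -0.004, -0.004], "sy":[0, 0, 0, 0, 0, 0], "sz":[0.005, 0.01, 0.013, 0.015, 0.016, 0.016], "ax":[0, 0, 0, 0, 0, 0], "ay":[0, 0, 0, 0, 0, 0], "az":[0, 0, 0, 0, 0, 0]}
}}

```text
clock: 3.1
tcp_pos: [0.5262, 0.1731, 0.125]
ee_rot: [-3.141, 0.001, -2.966]
wrist_force: [-1.1, -0.5, 9.1]
width: 0.0001
gripper_force: 4.6
```

Request:
{"api": "jog_arm", "payload": {
  "deltas": {"finger_gap":[0, 0, 0, 0], "sx":[0, 0, 0, 0], "sy":[0, 0, 0, 0], "sz":[0.001, 0.0015, 0.0015, 0.0015], "ax":[0, 0, 0, 0], "ay":[0, 0, 0, 0], "az":[0, 0, 0, 0]}
}}

```text
clock: 3.5
tcp_pos: [0.5263, 0.1731, 0.1249]
ee_rot: [-3.141, 0.002, -2.966]
wrist_force: [-7.9, -2.5, 23.8]
width: 0.0002
gripper_force: 12.0
```

To row units: -0.12 rad is -0.0764.

Request:
{"api": "jog_arm", "payload": {
  "deltas": {"finger_gap":[0, 0, 0, 0.085, 0.085, 0.085, 0.085, 0.085], "sx":[0, 0, 0, 0, 0.02, 0.04, 0.06, 0.06], "sy":[0, 0, 0, 0, -0.04, -0.09, -0.12, -0.12], "sz":[-0.03, -0.07, -0.11, -0.14, -0.14, -0.14, -0.14, -0.14], "ax":[0, 0, 0, 0, 0, 0, 0, 0], "ay":[0, 0, 0, 0, 0, 0, 0, 0], "az":[0, 0, 0, 0, 0.0382, -0.0382, -0.0764, -0.1273]}
}}

```text
clock: 4.3
tcp_pos: [0.4864, 0.0412, 0.2627]
ee_rot: [-3.141, -0.001, -2.767]
wrist_force: [0.1, 0.7, 0.0]
width: 0.0723
gripper_force: 0.0
```

```bash
python3 - <<'E'
from h import *
np.set_printoptions(precision=4,suppress=True)
c=cams();T,S=c["top"],c["side"]
t=T["img"];s=S["img"]
f=lambda i,x,y,w,h:cv2.resize(i[y:y+h,x:x+w],(400,300),interpolation=cv2.INTER_CUBIC)
cv2.imwrite("pics/z2.png",np.vstack([np.hstack([f(t,210,185,100,75),f(s,215,115,100,75)]),np.hstack([f(t,330,180,80,60),f(s,266,172,80,60)])])[:,:,::-1])
s=env.sense();print(s["joint_pos"],s["tcp_pos"],s["ee_rot"])
# target: tool y along scope y (yaw .428) above scope
y=R.from_euler('xyz',s["ee_rot"]).as_matrix()[:,1];print("tool y ang",np.arctan2(y[1],y[0]),"want",.428+np.pi/2)
print(tool(np.array([.575,-.143,.25])-s["tcp_pos"]))
E
```

```text
[ 0.0145  0.1396  1.6421 -0.0002  1.3601 -1.931 ] [0.4874 0.0436 0.2628] [-3.1415 -0.0003 -2.7669]
tool y ang 1.9455071504256698 want 1.9987963267948965
[-0.0132 -0.2058  0.0128]
```

View pics/z2.png

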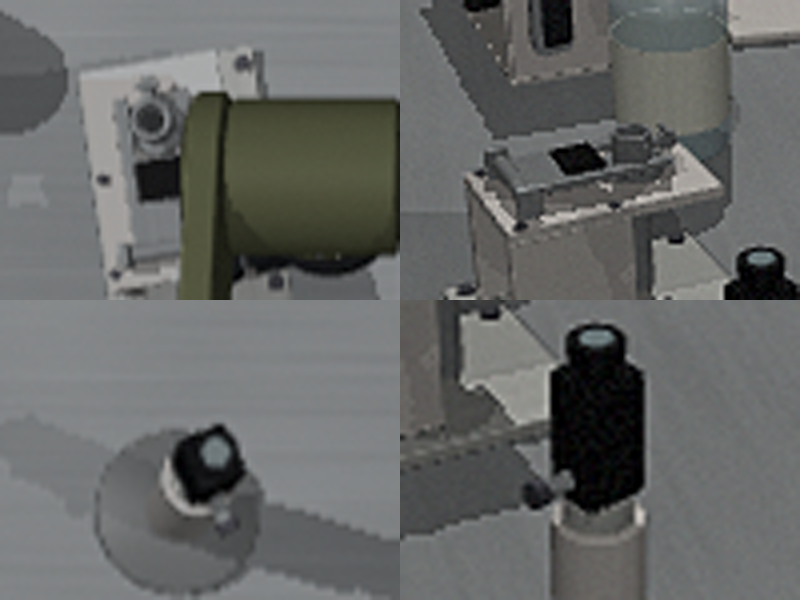

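Clamp fork now lies level with its tines round the neck (top crop 155,150; side crop 575,170). Scope undisturbed, with its lens at crop (215,452). Moving above it.

Request:
{"api": "jog_arm", "payload": {
  "deltas": {"finger_gap":[0.085, 0.085, 0.085, 0.085, 0.085, 0.085, 0.085, 0.085], "sx":[-0.003, -0.006, -0.008, -0.01, -0.013, -0.013, -0.013, -0.013], "sy":[-0.04, -0.08, -0.12, -0.16, -0.19, -0.206, -0.206, -0.206], "sz":[0, 0, 0, 0, 0, 0, 0, 0], "ax":[0, 0, 0, 0, 0, 0, 0, 0], "ay":[0, 0, 0, 0, 0, 0, 0, 0], "az":[0, 0, 0, 0, 0, 0, 0, 0]}
}}

```text
clock: 5.2
tcp_pos: [0.5752, -0.1414, 0.2625]
ee_rot: [3.141, -0.0, -2.767]
wrist_force: [0.2, 0.3, 0.1]
width: 0.085
gripper_force: 0.0
```

```bash
python3 - <<'E'
from h import *
s=env.sense();print(s["joint_pos"],tool(np.array([.575,-.143,.153])-s["tcp_pos"]))
E
```

```text
[-3.02907701e-01  3.74926126e-01  1.34894303e+00  1.74194353e-04
  1.41850370e+00 -2.24865861e+00] [ 0.00072616 -0.001508    0.10947769]
```

Request:
{"api": "jog_arm", "payload": {
  "deltas": {"finger_gap":[0.085, 0.085, 0.085, 0.085, 0.085, 0.06, 0.04, 0.032], "sx":[0.001, 0.001, 0.001, 0.001, 0.001, 0.001, 0.001, 0.001], "sy":[-0.001, -0.001, -0.001, -0.001, -0.001, -0.001, -0.001, -0.001], "sz":[0.03, 0.06, 0.085, 0.105, 0.11, 0.11, 0.11, 0.11], "ax":[0, 0, 0, 0, 0, 0, 0, 0], "ay":[0, 0, 0, 0, 0, 0, 0, 0], "az":[0, 0, 0, 0, 0, 0, 0, 0]},
  "grip_force": 40
}}

```text
clock: 6.0
tcp_pos: [0.5752, -0.1436, 0.1541]
ee_rot: [-3.14, 0.002, -2.766]
wrist_force: [0.3, -0.6, 0.1]
width: 0.0437
gripper_force: 0.0
```

Request:
{"api": "jog_arm", "payload": {
  "deltas": {"finger_gap":[0.03, 0.026, 0.015, 0.015, 0.015], "sx":[0, 0, 0, 0, 0], "sy":[0, 0, 0, 0, 0], "sz":[0, 0, 0, 0, 0], "ax":[0, 0, 0, 0, 0], "ay":[0, 0, 0, 0, 0], "az":[0, 0, 0, 0, 0]},
  "grip_force": 40
}}

```text
clock: 6.5
tcp_pos: [0.5751, -0.1437, 0.1536]
ee_rot: [-3.141, 0.001, -2.766]
wrist_force: [-0.6, 0.6, 5.3]
width: 0.0257
gripper_force: 38.4
```

Request:
{"api": "jog_arm", "payload": {
  "deltas": {"finger_gap":[0.015, 0.015, 0.015, 0.015, 0.015, 0.015, 0.015, 0.015], "sx":[0, 0, 0, 0, 0, 0, 0, 0], "sy":[0, 0, 0, 0, 0, 0, 0, 0], "sz":[-0.015, -0.04, -0.07, -0.1, -0.13, -0.155, -0.16, -0.16], "ax":[0, 0, 0, 0, 0, 0, 0, 0], "ay":[0, 0, 0, 0, 0, 0, 0, 0], "az":[0, 0, 0, 0, 0, 0, 0, 0]}
}}

```text
clock: 7.3
tcp_pos: [0.5748, -0.1437, 0.3132]
ee_rot: [-3.141, 0.001, -2.766]
wrist_force: [-0.0, -0.3, -2.8]
width: 0.0258
gripper_force: 39.1
```

```bash
python3 - <<'E'
from h import *
s=env.sense();print(s["joint_pos"],s["width"],s["gripper_force"],s["wrist_force"],s["tcp_pos"],tool(np.array([.5727,.179,.3136])-s["tcp_pos"]))
c=cams();i=c["side"]["img"][100:250,240:440];cv2.imwrite("pics/z3.png",cv2.resize(i,(800,600),interpolation=cv2.INTER_CUBIC)[:,:,::-1])
E
```

```text
[-3.06808407e-01  3.51253484e-01  1.26574068e+00 -2.80184837e-05
  1.52368758e+00 -2.25277360e+00] 0.025828754368562815 39.099692702293396 [-0.01418318 -0.33160811 -2.78965162] [ 0.57475217 -0.14370272  0.31317682] [-0.11633913  0.30100892 -0.00052233]
```

View pics/z3.png

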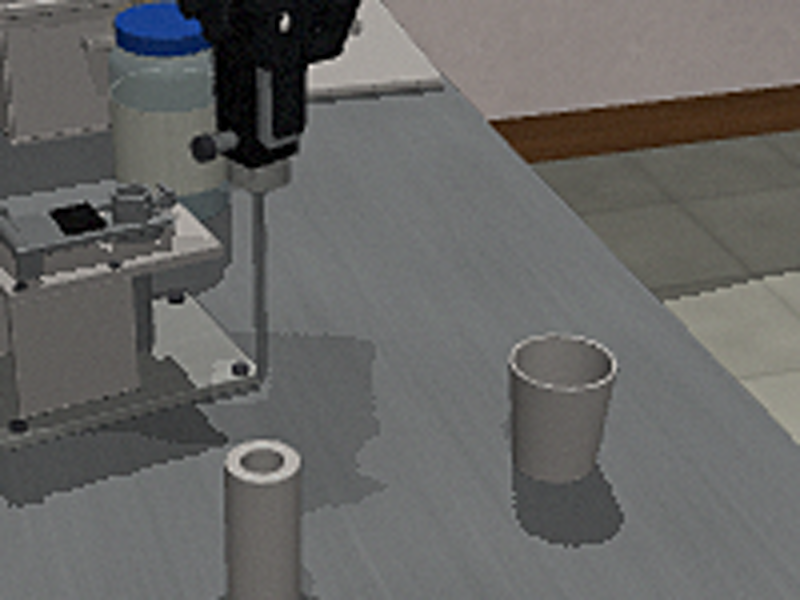

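The scope is out of the stand. Its shaft runs from crop (258,195) to its tip at (262,385). Checking the tilt numerically.

```bash
cat > shaft.py <<'E'
from h import *
np.set_printoptions(precision=4,suppress=True)
s=env.sense();p=s["tcp_pos"].copy()
S=imaging.read_camera("side");g=S["img"].astype(float).mean(2)
up=proj(S,[p[0],p[1],p[2]-.045]);dn=proj(S,[p[0],p[1],p[2]-.128])
print("pred",up,dn)
rows=np.arange(int(up[1])+2,int(dn[1])-2);cs=[]
for r in rows:
    x0=int(round(up[0]+(dn[0]-up[0])*(r-up[1])/(dn[1]-up[1])));w=g[r,x0-9:x0+10]
    d=np.abs(w-np.median(w));d[d<8]=0
    # strongest 4-px window
    k=np.convolve(d,np.ones(4),'valid').argmax();q=d[k:k+4];cs.append(x0-9+k+(q@np.arange(4))/max(q.sum(),1e-6))
cs=np.array(cs);A=np.c_[rows-rows[0],np.ones(len(rows))];ok=np.ones(len(rows),bool)
for _ in range(5):
    f=np.linalg.lstsq(A[ok],cs[ok],rcond=None)[0];ok=np.abs(A@f-cs)<1
print("slope px/row",f[0],"pred",(dn[0]-up[0])/(dn[1]-up[1]),"n",ok.sum(),len(rows))
for P in(up,dn): print("meas-pred x px",f[0]*(P[1]-rows[0])+f[1]-P[0])
print("px per mm",np.linalg.norm(proj(S,p+[.001,0,-.08])-proj(S,p+[0,0,-.08])))
E
python3 shaft.py
```

```text
pred [304.454  155.6517] [304.8876 192.9334]
slope px/row 0.007839355836139919 pred 0.011629480229687367 n 29 33
meas-pred x px -0.5279162111748974
meas-pred x px -0.6692184305630349
px per mm 0.5027083871210024
```

```bash
python3 - <<'E'
from h import *
c=cams();t=c["top"]["img"];s=c["side"]["img"]
f=lambda i,x,y:cv2.resize(i[y:y+30,x:x+20],(400,600),interpolation=cv2.INTER_CUBIC)
a,b=f(t,237,200),f(s,263,136)
m=np.hstack([a,b])[:,:,::-1].copy()
for k in range(0,800,100): cv2.line(m,(k,0),(k,8),(0,255,255),1)
for k in range(0,600,100): cv2.line(m,(0,k),(8,k),(0,255,255),1)
cv2.imwrite("pics/z4.png",m)
E
```

```text
(no output)
```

View pics/z4.png

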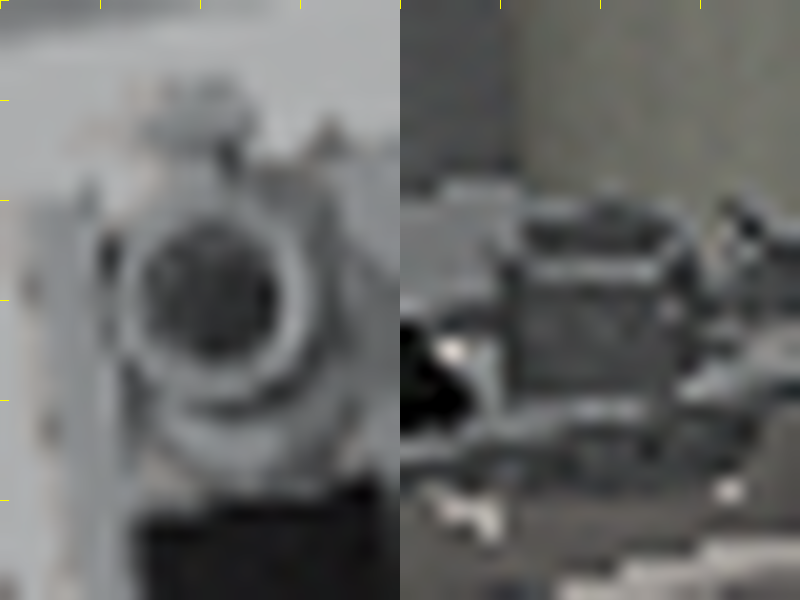

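Sleeve: the rim centre is at top px (247.2,214.4) and side px (272.35,147.4), and the gas port points away from the tines.

```bash
python3 - <<'E'
from h import *
np.set_printoptions(precision=4,suppress=True)
c=cams();T,S=c["top"],c["side"];a,b=(247.2,214.4),(272.35,147.4)
print(tri([T,S],[a,b]),plane(T,a,.135),plane(S,b,.135))
s=env.sense();print(tool(np.array([.5725,.1805,s["tcp_pos"][2]])-s["tcp_pos"]))
p=s["tcp_pos"];print("tip pred row",proj(S,[p[0],p[1],p[2]-.1336]))
E
```

```text
(array([0.5717, 0.1805, 0.1353]), [np.float64(0.0006147721312600994), np.float64(0.0006147721312599907)]) [0.5724 0.1805 0.135 ] [0.5712 0.1809 0.135 ]
[-0.1168  0.3024  0.0001]
tip pred row [305.0258 195.0148]
```

Request:
{"api": "jog_arm", "payload": {
  "deltas": {"finger_gap":[0.015, 0.015, 0.015, 0.015, 0.015, 0.015, 0.015, 0.015], "sx":[-0.008, -0.02, -0.032, -0.045, -0.058, -0.07, -0.078, -0.082], "sy":[0.02, 0.05, 0.085, 0.12, 0.155, 0.185, 0.205, 0.215], "sz":[0, 0, 0, 0, 0, 0, 0, 0], "ax":[0, 0, 0, 0, 0, 0, 0, 0], "ay":[0, 0, 0, 0, 0, 0, 0, 0], "az":[0, 0, 0, 0, 0, 0, 0, 0]}
}}

```text
clock: 8.45
tcp_pos: [0.5721, 0.0881, 0.3125]
ee_rot: [3.141, -0.0, -2.765]
wrist_force: [-0.1, -0.6, -1.8]
width: 0.0259
gripper_force: 39.1
```

Request:
{"api": "jog_arm", "payload": {
  "deltas": {"finger_gap":[0.015, 0.015, 0.015, 0.015, 0.015, 0.015, 0.015, 0.015], "sx":[-0.01, -0.02, -0.028, -0.033, -0.035, -0.035, -0.035, -0.035], "sy":[0.025, 0.05, 0.07, 0.082, 0.0874, 0.0874, 0.0874, 0.0874], "sz":[0, 0, 0, 0, 0, 0, 0, 0], "ax":[0, 0, 0, 0, 0, 0, 0, 0], "ay":[0, 0, 0, 0, 0, 0, 0, 0], "az":[0, 0, 0, 0, 0, 0, 0, 0]}
}}

```text
clock: 9.25
tcp_pos: [0.573, 0.1797, 0.3129]
ee_rot: [-3.141, 0.0, -2.767]
wrist_force: [0.5, -0.1, -1.1]
width: 0.0258
gripper_force: 39.1
```

```bash
python3 shaft.py
python3 - <<'E'
from h import *
s=env.sense();print(s["tcp_pos"],s["ee_rot"],s["width"],tool(np.array([.5724,.1805,.3132])-s["tcp_pos"]))
i=imaging.read_camera("side")["img"][105:165,235:315];cv2.imwrite("pics/z5.png",cv2.resize(i,(800,600),interpolation=cv2.INTER_CUBIC)[:,:,::-1])
E
```

```text
pred [270.4749  99.5152] [272.1487 130.2061]
slope px/row 0.23660831952314346 pred 0.054537136697706975 n 12 27
meas-pred x px -4.9252995237205255
meas-pred x px 0.6626387185327189
px per mm 0.3870564629355961
[0.57296469 0.17979244 0.31288343] [-3.14147054e+00  1.41611135e-04 -2.76731756e+00] 0.025780149176580516 [ 0.00026687  0.00086499 -0.00031671]
```

View pics/z5.png

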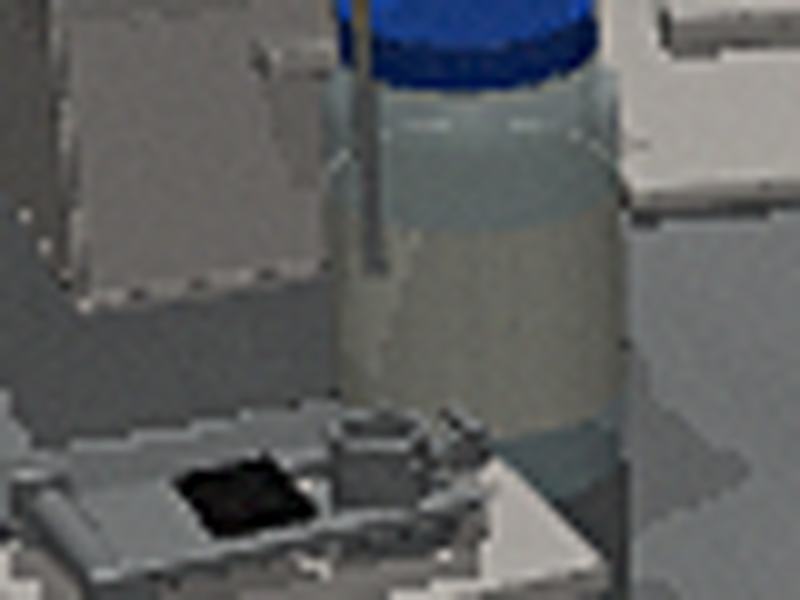

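The tip is at crop (376,272), above the mouth at crop (378,425), and nearly in line. I'll shift about 1 mm and lower to just above the mouth.

Request:
{"api": "jog_arm", "payload": {
  "deltas": {"finger_gap":[0.015, 0.015, 0.015, 0.015, 0.015, 0.015, 0.015], "sx":[0.0005, 0.0005, 0.0005, 0.0005, 0.0005, 0.0005, 0.0005], "sy":[0.001, 0.001, 0.001, 0.001, 0.001, 0.001, 0.001], "sz":[0.005, 0.015, 0.025, 0.03, 0.03, 0.03, 0.03], "ax":[0, 0, 0, 0, 0, 0, 0], "ay":[0, 0, 0, 0, 0, 0, 0], "az":[0, 0, 0, 0, 0, 0, 0]}
}}

```text
clock: 10.05
tcp_pos: [0.5721, 0.1813, 0.2832]
ee_rot: [-3.142, 0.001, -2.766]
wrist_force: [0.6, 0.7, -1.6]
width: 0.0258
gripper_force: 39.1
```

```bash
python3 - <<'E'
from h import *
np.set_printoptions(precision=2,suppress=True,linewidth=200)
s=env.sense();p=s["tcp_pos"];print(np.round(p,4),np.round(s["ee_rot"],4))
S=imaging.read_camera("side");print("tip pred",proj(S,p-[0,0,.1336]),"mouth pred",proj(S,[.5724,.1805,.135]),"axis at mouth pred",proj(S,[p[0],p[1],.135]))
g=S["img"].astype(int).mean(2).astype(int);print(g[118:154,264:282])
i=S["img"][120:160,246:299];cv2.imwrite("pics/z6.png",cv2.resize(i,(795,600),interpolation=cv2.INTER_CUBIC)[:,:,::-1])
E
```

```text
[0.57 0.18 0.28] [-3.14  0.   -2.77]
tip pred [272.38 142.3 ] mouth pred [272.83 147.41] axis at mouth pred [272.66 147.29]
[[ 91  93  88  80  77  88  67  72 101 117  99 104 101 106 105 105 108 110]
 [ 96  93  91  78  79  85  83  69  81  97  95  99  98 104 102 105 104 103]
 [ 94  92  93  77  88 121  73  70  62  94  93  92  91  94  94 100  97  95]
 [ 90  87  94  91 115  85  65  73  61  92  92  94  91  92  97  94  96  98]
 [ 89  88  90 103  78  87  65  73  64  93  94  94  94  93  95  96  96  93]
 [ 90  87  90  97  80  89  61  72  69  94  94  95  94  94  94  96  93  94]
 [101 104 106  91  81  87  63  71  70  95  94  93  92  94  99  97  96  95]
 [ 99 103 104  82  77  87  81  69  60  96  94  95  91  93  98  93  94  98]
 [ 99 100 102  81  76  80  69  69  67  94  93  94  93  96  94  93  95  95]
 [101 101 102  82  75  87  66  70  63  96  93  94  94  96  96  96  95  95]
 [100  99 103  90  75  82  93  69  66  93  94  98  97  96  96 101  99  97]
 [ 99 10
[... 1167 characters left out ...]
 93  96  96  95 101  99]
 [ 69 123 121 126 125  74  88  83  93 103  89  92  94  98 100  96 110  99]
 [101 101 101  96  96 108 123 118  85  56  79  99 122 103  97  62 101 118]
 [ 95 100 100  98 127  61  51  62  68  57  50  53  74 123  99 113  34 103]
 [101 100  97  79 111  81  55  71  69  51  56  56 110  88 110 101 115  55]
 [ 93 104 108  93  44  83 116 114  78 125 128 135  57  45 120 103  68  70]
 [128 125 130 111  53  58  64  71  56  62  65  67  59  42  87  79  71  70]
 [108  85  64  62  52  67  65  71  70  70  64  68 102  57  48  78  52  64]
 [ 68  60  69  59  41  68  71  70  73  82  60  69  58  56  91 110  91 109]
 [ 68 203 131 130  48  59  70  68  68  70  71  68  60  44  64  59 119 138]]
```

View pics/z6.png

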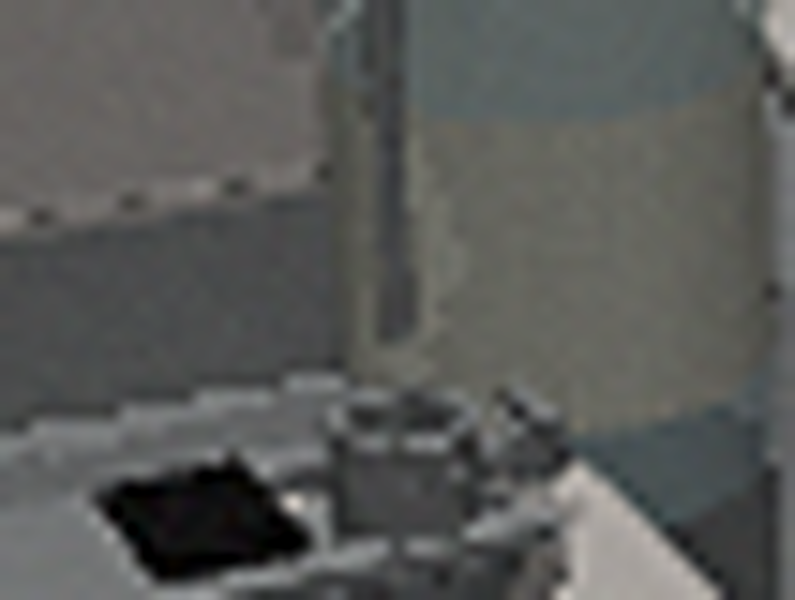

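The tip (crop 398,340) is directly over the mouth (crop 403,412): shaft axis at about col 272.2, mouth at about 272.35. I'll make a 0.8 mm correction in y, then lower slowly.

Request:
{"api": "jog_arm", "payload": {
  "deltas": {"finger_gap":[0.015, 0.015, 0.015, 0.015, 0.015, 0.015, 0.015, 0.015], "sx":[0, 0, 0, 0, 0, 0, 0, 0], "sy":[-0.0008, -0.0008, -0.0008, -0.0008, -0.0008, -0.0008, -0.0008, -0.0008], "sz":[0, 0.005, 0.01, 0.016, 0.022, 0.028, 0.03, 0.03], "ax":[0, 0, 0, 0, 0, 0, 0, 0], "ay":[0, 0, 0, 0, 0, 0, 0, 0], "az":[0, 0, 0, 0, 0, 0, 0, 0]}
}}

```text
clock: 10.9
tcp_pos: [0.5722, 0.1805, 0.2524]
ee_rot: [3.142, -0.001, -2.766]
wrist_force: [-0.0, -0.0, -1.7]
width: 0.026
gripper_force: 39.1
```

Request:
{"api": "jog_arm", "payload": {
  "deltas": {"finger_gap":[0.015, 0.015, 0.015, 0.015, 0.015, 0.015, 0.015, 0.015], "sx":[0, 0, 0, 0, 0, 0, 0, 0], "sy":[0, 0, 0, 0, 0, 0, 0, 0], "sz":[0.005, 0.012, 0.02, 0.028, 0.034, 0.036, 0.036, 0.036], "ax":[0, 0, 0, 0, 0, 0, 0, 0], "ay":[0, 0, 0, 0, 0, 0, 0, 0], "az":[0, 0, 0, 0, 0, 0, 0, 0]}
}}

```text
clock: 11.7
tcp_pos: [0.5724, 0.1806, 0.2171]
ee_rot: [-3.142, 0.0, -2.766]
wrist_force: [0.0, 0.2, -3.0]
width: 0.0262
gripper_force: 39.1
```

```bash
python3 - <<'E'
from h import *
np.set_printoptions(precision=4,suppress=True,linewidth=200)
P=[env.sense()["tcp_pos"].copy()]
for _ in range(4):
    S=imaging.read_camera("side");P.append(env.sense()["tcp_pos"].copy())
p=np.mean(P,0);s=env.sense();print(p,s["ee_rot"],s["wrist_force"],tool(np.array([.5724,.1805,.1936])-p))
g=S["img"].astype(int).mean(2).astype(int);print(g[118:152,264:282]);print(proj(S,[p[0],p[1],.135]))
E
```

```text
[0.5724 0.1806 0.2171] [-3.1415  0.0005 -2.7664] [ 0.6886 -0.2097 -1.8254] [ 0.     -0.0001  0.0235]
[[ 51  36  46   6   7   2   0  74  84  25   2   2   7  17  31 105 114 110]
 [ 96 101 105  58   0   0   1  81  87  64  43  40  84  80  85 114 108 103]
 [ 90  86  86  41   6   4   8  25  90  89  85  87  42  36  15 106  97 100]
 [ 70  59  39  11   0   5   0   0  25  40  22   0   0   0  17 104  95  96]
 [ 29   0   0   0   3  13   1   6   0   3   4   0   3   0  41 103  97  97]
 [101 106  18   0   2  14   0   1   0   0   0  38  33  93 108 103 100  95]
 [107 114  61  77  22   1   0  17  37  55  91  87  72  80 100  94  97  99]
 [101 109  55  83  93  59 102 111  97  92  90  76  64  75 101 101  96  98]
 [104 106  52  75  92  74  73  92  92  90  87  72  68  75  95  93  97  96]
 [104 102  78  79  81  87  79  91  88  87
[... 1154 characters left out ...]
101]
 [ 74  75  73  72  69  77  87  90  68  68  97  96  94 103  97  99 104 100]
 [ 72  70  68  70  63  75  82  87  68  68  98  96  93  97  98  99 100 102]
 [ 69 123 120 117 122  79  78  89  73  68  93  95  95  97  98  99 114 100]
 [121 120 114 116 120 115 124 122  77  79  76 100 121 102  99  62 103 118]
 [116 117 118 116 127  58  51  65  68  63  58  54  77 125  97 114  34 100]
 [113 117 121  92 112  80  55  73  62  72  53  60 112  87 114  93 118  54]
 [117 102 108  94  46  89 117 113  69  78 125 134  60  43 120 106  68  70]
 [125 120 131 112  48  58  67  69  58  68  68  68  63  44  87  81  72  73]
 [113  85  65  63  49  65  66  71  75  70  67  66 104  56  49  65  52  67]]
[272.8178 147.3907]
```

Inserted to z ≈ 0.084 with no contact force. The shaft is at col 272.45 against the mouth centre at 272.35. Last 23.5 mm next.

Request:
{"api": "jog_arm", "payload": {
  "deltas": {"finger_gap":[0.015, 0.015, 0.015, 0.015, 0.015, 0.015, 0.015, 0.015], "sx":[0, 0, 0, 0, 0, 0, 0, 0], "sy":[0, 0, 0, 0, 0, 0, 0, 0], "sz":[0.004, 0.009, 0.014, 0.019, 0.022, 0.0235, 0.0235, 0.0235], "ax":[0, 0, 0, 0, 0, 0, 0, 0], "ay":[0, 0, 0, 0, 0, 0, 0, 0], "az":[0, 0, 0, 0, 0, 0, 0, 0]}
}}

```text
clock: 12.7
tcp_pos: [0.5724, 0.1806, 0.1935]
ee_rot: [-3.142, 0.0, -2.766]
wrist_force: [-0.4, 0.5, -1.5]
width: 0.0258
gripper_force: 39.1
```

Request:
{"api": "jog_arm", "payload": {
  "deltas": {"finger_gap":[0.015, 0.015, 0.015, 0.015], "sx":[0, 0, 0, 0], "sy":[0, 0, 0, 0], "sz":[0, 0, 0, 0], "ax":[0, 0, 0, 0], "ay":[0, 0, 0, 0], "az":[0, 0, 0, 0]}
}}

```text
clock: 13.1
tcp_pos: [0.5723, 0.1806, 0.1933]
ee_rot: [-3.142, 0.0, -2.766]
wrist_force: [-0.7, -1.0, -1.0]
width: 0.0256
gripper_force: 39.1
```

```bash
python3 - <<'E'
from h import *
S=imaging.read_camera("side");T=imaging.read_camera("top")
f=lambda i,x,y,w,h:cv2.resize(i[y:y+h,x:x+w],(400,600),interpolation=cv2.INTER_CUBIC)
cv2.imwrite("pics/z7.png",np.hstack([f(S["img"],245,110,50,75),f(T["img"],220,170,80,120)])[:,:,::-1])
E
```

```text
(no output)
```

View pics/z7.png

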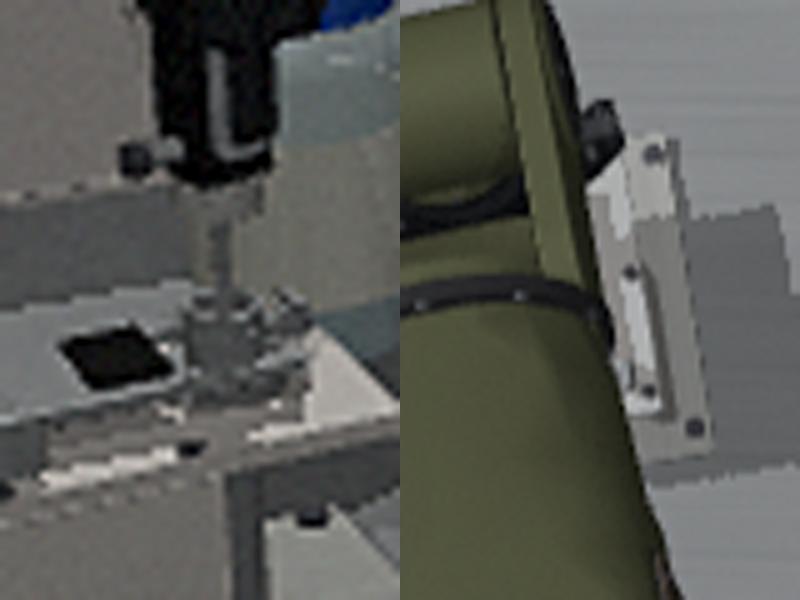

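In the side view the shaft enters the middle of the mouth at (223,300), the clamp is level and the scope is upright. Handing in.

```bash
python3 -c "
from plant import env, imaging
print(env.close_job())"
```

```text
the job is handed in; nothing more can be done
None
```

I closed the clamp on the sleeve's flange and handed the job in at about 13 s. The gripper holds the scope upright and centred in the bore, tip at about half the tube's depth. No contact force registered during insertion, but the hand-in gave no verdict.

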